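# Short spin on the sample centrifuge

### The job

Give the capped vials in the bench centrifuge a short spin: push its open lid down until the catch snaps and the lid stays shut by itself, then tip the mains rocker to on (its left end down), and only then press the oblong short-spin key right down and hold it, since the rotor turns only while it is held. The program finishes with the fingers still holding that key down. Leave the round timed-run key alone and do not push the things on the bench about.

Things in the scene. Friction and masses are not known exactly. Their poses are not given: they have to be found in the camera images.
- centrifuge: White bench centrifuge, fixed, 260 mm deep (x), 240 mm wide (y). Origin: centre of its underside; x points to its back, y to its left seen from the robot. Front 75 mm: control deck, 100 mm high, sloping 0.15 rad down to the front; left to right: rocker, release bar, two keys. Behind it the chamber with rotor and vials, under the lid; the shut lid's top is 149 mm high, from x = -58 to +118 mm.
- lid (a joint): Lid angle, rad: 0 shut and caught, positive open; starts 0.45 to 0.70. Hinged along y at its back edge. The stiff hinge holds it open; a spring lifts it again to over 0.2 unless the catch holds it. About 4 N at the front edge moves it; near 0.04 the striker loop under its front meets the sprung catch and takes about 10 N to push past it. The catch snaps at about 0; hard stop at -0.014.
- lid_hinge (a point): Middle of the lid's hinge line, 125 mm behind the centrifuge's origin and 135 mm above the bench.
- lid_front (a point): Point on the lid's upper face (moves with it), in the middle of its width, 160 mm from the hinge line and 14 mm above it with the lid shut; the lid's rounded front edge lies 23 mm farther to the front. The place to push.
- release_bar (a point): Top of the ribbed lid-release bar (22 x 38 mm), in the middle of the deck. Pressing it about 8 mm down lets go of the lid; it also dips by itself as the lid snaps shut.
- rocker (a joint): Mains rocker, rad: 0 off, 0.42 on; it snaps over and stays (over-centre spring, about 7 N near its end). Black, 40 mm along the machine's y, 24 mm wide, in a 51 x 34 mm frame on the left of the deck. It is on when its left end (the end with a moulded white bar) is down.
- rocker_on_end (a point): Top of the rocker's left (on) end, 15 mm from the pivot (moves with the rocker). It stands about 10 mm above the frame when off and sinks about 6 mm when pressed over.
- rocker_off_end (a point): Top of the rocker's right (off) end, 15 mm from the pivot.
- spin_key (a joint): Travel of the short-spin key in m: 0 up, 0.005 fully down; springs back; 1.5 N to start, 4 N fully down. Pressed square to the deck, near enough straight down.
- spin_top (a point): Middle of the top of the short-spin key: oblong white key, 36 mm front to back, 18 mm wide, standing 8 mm above a black 52 x 38 mm bezel. It is one of the two keys on the right of the deck, 46 mm apart; which one is which varies.
- timed_key (a joint): Travel of the timed-run key in m: 0 up, 0.005 fully down; not to be pressed.
- timed_top (a point): Middle of the top of the timed-run key: round white key, 24 mm across, in a like bezel.
- beaker: Loose glass beaker, 68 mm across, 72 mm high, standing in front of the machine's left corner; origin at the centre of its underside.
- marker: Loose black marker pen, 131 mm long, 15 mm thick, lying in front of the machine; origin under its middle.
- tweezers: Loose steel tweezers, 130 mm long, 11 mm high, lying on the right of the machine; origin under their middle.
- vial_a: Loose white-capped vial, 25 mm across, 67 mm high, standing on the right of the machine; origin at the centre of its underside.
- vial_b: Loose vial with brown contents, 25 mm across, 67 mm high, standing on the right of the machine; origin at the centre of its underside.
- small_lid: Loose white pot lid, 70 mm across, 16 mm high, lying on the bench left of the beaker; origin at the centre of its underside.

How it is judged:
On the way, in this order (a step that is already met when the one before it is completed fails the run):
1. the lid is shut and stays shut by its catch, with the fingers off it, and the rocker still off (value of joint lid below 0.03 rad and contact force between the arm and lid below 0.1 N and value of joint rocker below 0.1 rad), for 0.3 s.
2. the rocker is on, with the lid shut and the short-spin key up (value of joint rocker above 0.32 rad and value of joint lid below 0.03 rad and value of joint spin_key below 0.0015 m), for 0.2 s.
3. the short-spin key is held down (value of joint spin_key above 0.0035 m), for 0.3 s.
At the end, for the whole second after the job is handed in: The lid is caught shut (within 0.03 rad), the rocker is on (over 0.32 rad), and the fingers hold the oblong key at least 3.5 mm of its 5 mm down with more than 1 N; the round key is up (value of joint lid below 0.03 rad and value of joint rocker above 0.32 rad and value of joint spin_key above 0.0035 m and contact force between the fingers and spin_key above 1 N and value of joint timed_key below 0.002 m); the arm keeps its last pose, push and grip.
It fails at once if the round timed-run key is pressed (value of joint timed_key above 0.0025 m).
It fails at once if the short-spin key is pressed before the mains is on and the lid shut (value of joint spin_key above 0.0025 m and (value of joint rocker below 0.21 rad or value of joint lid above 0.05 rad)).
It fails at once if the rocker is tipped on while the lid is open (value of joint rocker above 0.3 rad and value of joint lid above 0.05 rad).
It fails at once if a loose thing on the bench is pushed about, lifted or carried (distance of any of beaker, marker, tweezers, vial_a, vial_b, small_lid from where it was at the start of the episode above 0.02 m).
It also fails if it takes over 40 s, if anything falls off the work surface, if the arm or the gripper's body presses on something with over 40 N, if the wrist force passes 120 N, or if a joint passes its speed limit or range.

### The arm

A 6-joint arm with a two-finger parallel gripper is mounted at the origin on a cart in front of the work surface, level with it; the furniture and walls round the work are solid. World frame = base frame: x ahead of the robot, y to its left, z up, the work surface at z = 0. Lengths are in m, angles in rad, forces in N, time in s.
With the tool pointing down it reaches from about 0.2 to 0.875 m from the base axis. Payload 3.4 kg.
Tool frame: the origin (TCP) lies at the very end of the fingers, on their centre line; the grasp point (between the pads) lies 19 mm behind it; z points along the fingers, y is the line along which they close (so a half turn about z gives the same grasp; the last joint's range is limited). The gripper opens to 94 mm and grips with 3 to 60 N. Pads are 16 mm wide; open, the fingers measure 119 mm over their backs; the gripper's body (75 mm by 177 mm) begins 78 mm behind the grasp point.
Start: joints at [1.043, 0.276, 1.505, -0, 1.361, -0.121], TCP at [0.228, 0.528, 0.205] pointing down, gripper open.
Joint ranges: [-2.89, 2.89], [-0.75, 2.08], [0.22, 2.7], [-1.18, 4.32], [0.11, 2.71], [-2.7, 2.7]. Speed limits (rad/s): [2.57, 2.57, 3.14, 3.14, 3.14, 3.14].

### API

Orientations are given as [roll, pitch, yaw] about the fixed x, y, z axes, in that order (R = Rz(yaw) Ry(pitch) Rx(roll)).
In Python, from plant import r, eyes, workorder gives the robot as it stands. The module is installed in compiled form; this text tells all that it offers.
- The arm moves only by the tool move_arm, never from a script. Its argument "targets" is one flat list of numbers, 4 for each row, row after row: the shift along the tool's x, y, z in m, then the turn about the tool's z in rad. In form: [x, y, z, roll, x, y, z, roll, ...]. A call has exactly 5 rows; each row is the pose to reach, as a shift and turn from the pose commanded when the call began, along the tool's axes at that moment; what a row does not reach only later rows make up. A row lasts 1/8 s, in which the tool goes at most 62.5 mm and 10.7 degrees, less where a joint would pass 70% of its speed; a pose out of reach is approached as far as the arm can. A call with a gripper value outside its range is refused whole. "grip" is the opening, from 0 (shut) to 1 (fully open), set as the call begins (left out, the last holds). The fingers move at their own pace and stop on an object; "newtons" is the grip in N (left out, the last holds). Time passes only in rows, so rows that repeat a pose let the fingers close, or fill a call up. It gives the time, the measured TCP pose, the force, the opening and the grip force at its end, in the units of the state.
- r.sense(): the state, without advancing time (a new reading comes with each control period).
- eyes.grab_frame(name): name is "side" or "top"; returns the picture (400x640x3 uint8, blue, green, red); there is no depth.
- eyes.camera_params(name): a dict with "vfov" (degrees; the focal length in pixels is half the picture's height over the tangent of half this angle, whatever the lens; pixels are square), "cx", "cy" (the principal point, pixels), "dist_coeffs" ([k1, k2, p1, p2, k3] as OpenCV has them; the pictures are not rectified), "R" (3x3) and "t" (3): a world point X has camera coordinates R X + t. Camera axes: x right, y down, z forward; pixel columns grow to the right and rows downward; lengths in m; the calibration is good to about 2 mm. A picture is of the moment at which its call begins. camera_params takes no time and is no camera call.
- workorder.finish_job(): hands the job in; it is judged then, once.
The state is a dict: "time_s": time; "joint_pos": joint angles; "qd": joint speeds; "joint_efforts": joint torques, N m; "tool_pos": TCP position; "eef_rot": TCP orientation; "wrist_force": force on the tool from outside, world axes, zero at the start; "moment": the same for the moment, N m; "grip_width": opening from 0.0 (shut) to 1.0 (fully open); "finger_force": force on a finger pad.
Only numpy, scipy, OpenCV 4.12 (cv2) and the standard library are available. Lean on these libraries where they do the work, as an engineer would, in place of code of your own. Each camera call takes 0.05 s, during which the arm holds its last target. There are 200 camera calls.

## Working session

There is one attempt and no reset: what is moved stays moved. The work goes in short steps, Python scripts to look and compute and a tool call to move; the robot and the scene stay as the last step left them, time stands still between calls to the robot, and variables do not carry over. Pictures are saved under pics/ and viewed, at most 10 in all, crops included, and the job is handed in when it is done.

Besides the shell and the picture viewer there is one more tool, called as a command line: name --argument value ..., lists and objects as JSON in quotes. move_arm: Moves the arm, as the interface text tells. Its arguments: {"type":"object","properties":{"targets":{"type":"array","items":{"type":"number"}},"grip":{"type":"number"},"newtons":{"type":"number"}},"required":["targets"]}

```bash
mkdir -p pics; cat > h.py <<'E'
import numpy as np, cv2
from plant import r, eyes, workorder
def K(n):
    p=eyes.camera_params(n); f=200/np.tan(np.radians(p["vfov"])/2)
    return np.array([[f,0,p["cx"]],[0,f,p["cy"]],[0,0,1]]),np.array(p["dist_coeffs"],float),np.array(p["R"]),np.array(p["t"])
def ray(n,uv):
    k,d,R,t=K(n); q=cv2.undistortPoints(np.array([[uv]],float),k,d)[0,0]
    return -R.T@t, R.T@np.array([q[0],q[1],1])
def plane(n,uv,z):
    o,v=ray(n,uv); return o+v*(z-o[2])/v[2]
def tri(a,b):
    (o1,v1),(o2,v2)=ray("side",a),ray("top",b)
    s=np.linalg.lstsq(np.c_[v1,-v2],o2-o1,rcond=None)[0]
    p,q=o1+s[0]*v1,o2+s[1]*v2; return (p+q)/2,np.linalg.norm(p-q)
def proj(n,X):
    k,d,R,t=K(n); return cv2.projectPoints(np.array(X,float).reshape(-1,1,3),cv2.Rodrigues(R)[0],t,k,d)[0][:,0]
E
python3 - <<'E'
from h import *
for n in("side","top"):
    cv2.imwrite(f"pics/{n}0.png",eyes.grab_frame(n)); k,d,R,t=K(n); print(n,k[0,0],d,-R.T@t,R[2])
s=r.sense(); print(s)
E
```

```text
side 466.17847874260497 [-0.08644052  0.          0.          0.          0.        ] [ 0.30628839 -1.07147842  0.57206939] [ 0.21116526  0.8732855  -0.43906909]
top 481.8308609632919 [-0.14236146  0.          0.          0.          0.        ] [ 0.32825434 -0.171541    1.15659675] [ 0.18978302 -0.00139645 -0.98182506]
{'time_s': 0.1, 'joint_pos': array([ 1.04300621e+00,  2.76517643e-01,  1.50596747e+00,  1.22667990e-05,
        1.36074492e+00, -1.20983821e-01]), 'qd': array([ 0.00099102, -0.00091547, -0.00338455,  0.000851  , -0.00024561,
        0.00094901]), 'joint_efforts': array([ 5.28790970e-04, -4.05458236e+01, -2.37779707e+01,  7.01508159e-02,
        2.99205096e-02, -5.47741138e-05]), 'tool_pos': array([0.22724866, 0.52763389, 0.20471488]), 'eef_rot': array([-3.13996869e+00, -2.09518878e-04,  2.73478362e+00]), 'wrist_force': array([ 0.2185757 ,  0.41782817, -0.2473065 ]), 'moment': array([0.00421619, 0.00914836, 0.00079478]), 'finger_force': 0.0, 'grip_width': 1.001926183999619}
```

View pics/side0.png

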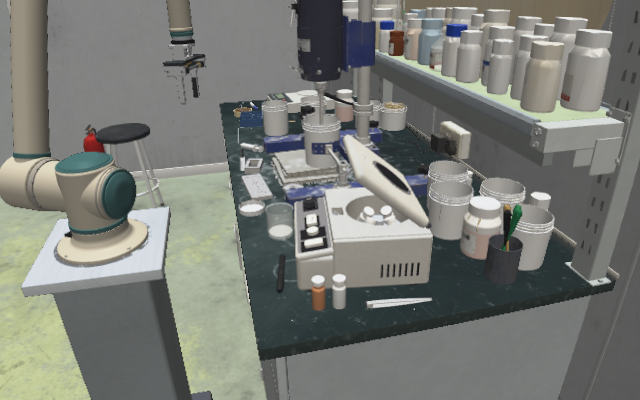

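View pics/top0.png

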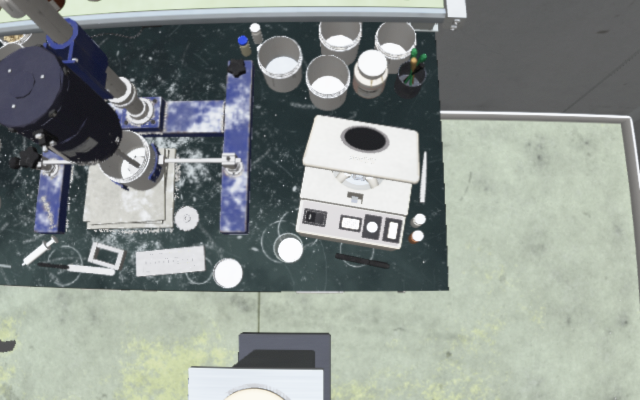

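The side view shows the open lid around (385,180) and the deck around (312,225). The top view shows the rocker near (315,218), release bar (350,223), and keys (372,227) and (392,230). I'll zoom in on the deck.

```bash
python3 - <<'E'
from h import *
a=cv2.imread("pics/top0.png")[105:255,285:435]; b=cv2.imread("pics/side0.png")[130:290,280:440]
cv2.imwrite("pics/crop0.png",np.hstack([cv2.resize(a,(400,400),interpolation=2),cv2.resize(b,(400,400),interpolation=2)]))
for nm,uv,z in [("rocker",(315,218),.1),("bar",(350,223),.1),("k1",(372,227),.1),("k2",(392.5,230),.1),("deckFL",(297,236),.09),("deckFR",(401,249),.09),("beaker",(289,249),.07),("marker",(362,260),.01),("smallid",(228,273),.016),("vials",(418,219),.067),("v2",(417,237),.067)]:
    print(nm,plane("top",uv,z).round(3))
E
```

```text
rocker [ 0.491 -0.143  0.1  ]
bar [ 0.48  -0.221  0.1  ]
k1 [ 0.471 -0.269  0.1  ]
k2 [ 0.464 -0.315  0.1  ]
deckFL [ 0.452 -0.103  0.09 ]
deckFR [ 0.423 -0.334  0.09 ]
beaker [ 0.425 -0.084  0.07 ]
marker [ 0.404 -0.253  0.01 ]
smallid [0.372 0.064 0.016]
vials [ 0.493 -0.379  0.067]
v2 [ 0.452 -0.375  0.067]
```

View pics/crop0.png

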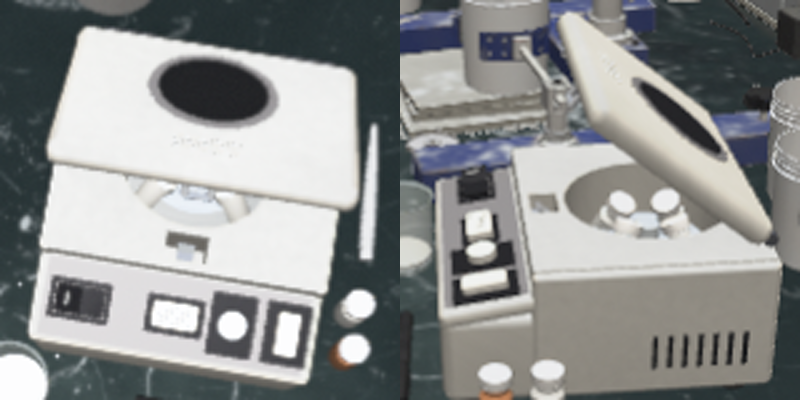

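The crop shows the rocker at left with its white bar on its left end. Then come the release bar (350,223), the round key (372,227) and the oblong key, outermost (392,230). Next I'll refine centroids and triangulate.

```bash
python3 - <<'E'
from h import *
def blobs(n,box,lo,hi,amin,amax):
    x0,y0,x1,y1=box; g=cv2.cvtColor(cv2.imread(f"pics/{n}0.png"),6)[y0:y1,x0:x1]
    g=cv2.resize(g,None,fx=4,fy=4,interpolation=cv2.INTER_CUBIC)
    m=cv2.inRange(g,lo,hi); c,l,s,ce=cv2.connectedComponentsWithStats(m)
    return [((ce[i]+.5)/4-.5+[x0,y0],s[i][4]/16,s[i][2:4]/4) for i in range(1,c) if amin<s[i][4]/16<amax]
for n,box in(("top",(298,205,405,245)),("side",(296,190,330,252))):
    for nm,lo,hi in(("white",215,255),("dark",0,90)):
        for c,a,s in blobs(n,box,lo,hi,25,700): print(n,nm,c.round(1),a,s)
E
```

```text
top white [385.6 207.6] 265.4375 [55.    9.75]
top white [350.1 223. ] 151.875 [17.25 11.  ]
top white [371.7 226.6] 82.3125 [10.5   9.75]
top white [392.4 230.1] 120.1875 [ 9.75 16.5 ]
top dark [314.2 217.4] 201.3125 [23.25 14.25]
top dark [371.2 226.8] 210.3125 [18.25 24.  ]
top dark [391.5 230. ] 152.875 [18.25 23.75]
top dark [403.5 238. ] 29.875 [ 3. 18.]
top dark [306.2 239.4] 79.875 [17.5 11.5]
top dark [326.4 242.2] 100.6875 [24.25  6.  ]
side white [328.1 198. ] 53.4375 [ 4.  23.5]
side white [311.  218.6] 77.125 [9.75 9.5 ]
side white [311.9 229.2] 44.875 [10.25  5.75]
side white [313.  241.2] 82.375 [17.5  7.5]
side dark [309.4 202.9] 205.8125 [27. 16.]
side dark [312.6 231.2] 203.625 [25.5  24.25]
side dark [314.1 246.2] 131.4375 [26.75 14.25]
```

```bash
python3 - <<'E'
from h import *
P={}
for n,a,b in(("bar",(311,218.6),(350.1,223)),("round",(311.9,229.2),(371.7,226.6)),("spin",(313,241.2),(392.4,230.1)),("rock",(309.4,202.9),(314.2,217.4))):
    P[n],e=tri(a,b); print(n,P[n].round(4),round(e,4))
d=P["rock"]-P["spin"]; yaw=-np.arctan2(d[0],d[1]); print("yaw",yaw)
X=np.array([np.cos(yaw),np.sin(yaw),0]);Y=np.array([-X[1],X[0],0])
for n in P: print(n,(P[n]-P["bar"])@X,(P[n]-P["bar"])@Y)
O=P["bar"]+.0925*X; O[2]=0; print("O",O)
H=O+.125*X; H[2]=.135
# lid front edge: mid pixel in top
for th in np.arange(.4,.75,.05):
    c,s=np.cos(th),np.sin(th)
    f=lambda r_,h:H-X*(r_*c+h*s)+np.array([0,0,1])*(r_*s+h*c)*1 if 0 else H-X*(r_*c-h*s)+np.array([0,0,r_*s+h*c])
    print(round(th,2),proj("top",f(.18,.008)).round(1),proj("side",f(.18,.008)).round(1),f(.16,.014).round(3))
print(proj("top",[O+X*a+Y*b+np.array([0,0,z]) for a,b,z in((-.13,.12,.09),(-.13,-.12,.09))]))
E
```

```text
bar [ 0.4777 -0.2205  0.1078] 0.0017
round [ 0.4694 -0.2678  0.1092] 0.0018
spin [ 0.4616 -0.3133  0.1086] 0.0018
rock [ 0.4908 -0.1415  0.1054] 0.0013
yaw -0.1679270759747957
bar 0.0 0.0
round -0.00025960845089456576 -0.048010876252506884
spin -0.0003128217682278887 -0.09417513633580178
rock -0.00031282176822788817 0.08006436819266272
O [ 0.56889559 -0.23593446  0.        ]
0.4 [[356.8 189.3]] [[337.1 171.5]] [ 0.552 -0.233  0.21 ]
0.45 [[357.3 186.5]] [[339.1 167.7]] [ 0.556 -0.234  0.217]
0.5 [[357.9 183.4]] [[341.3 164. ]] [ 0.56  -0.234  0.224]
0.55 [[358.5 180.2]] [[343.7 160.4]] [ 0.565 -0.235  0.231]
0.6 [[359.2 176.8]] [[346.3 156.8]] [ 0.57  -0.236  0.237]
0.65 [[359.8 173.1]] [[349.2 153.4]] [ 0.575 -0.237  0.243]
0.7 [[360.5 169.3]] [[352.2 150.1]] [ 0.58  -0.238  0.249]
[[293.84326759 232.03823142]
 [400.27902569 249.86765082]]
```

```bash
cat >> h.py <<'E'
O=np.array([.5689,-.2359,0]); YAW=-.168
X=np.array([np.cos(YAW),np.sin(YAW),0]);Y=np.array([-X[1],X[0],0]);Z=np.array([0,0,1.])
from scipy.spatial.transform import Rotation as Ro
def mach(a,b,z): return O+a*X+b*Y+z*Z
def shift(p,src=None):
    s=r.sense(); R=Ro.from_euler("xyz",s["eef_rot"]).as_matrix()
    dy=(1.403-s["eef_rot"][2]+np.pi)%(2*np.pi)-np.pi
    return (R.T@(np.array(p)-s["tool_pos"])).round(4), round(-dy,3)
def lid(th,rr=.16,h=.014): c,s=np.cos(th),np.sin(th); return mach(.125-(rr*c-h*s),0,.135+rr*s+h*c)
E
python3 -c "
from h import *
print(lid(.63),shift(lid(.63)+[0,0,.06]))"
```

```text
[ 0.57280782 -0.23656276  0.24057555] (array([-0.6197, -0.5653, -0.0951]), np.float64(1.332))
```

move_arm --targets '[-0.04,-0.037,-0.02,0.1,-0.08,-0.073,-0.04,0.2,-0.12,-0.11,-0.06,0.3,-0.164,-0.15,-0.08,0.4,-0.208,-0.19,-0.095,0.5]' --grip 0 --newtons 20

```text
time_s: 0.72
tool_pos: [0.3438, 0.2697, 0.3011]
eef_rot: [3.141, 0.0, 2.232]
wrist_force: [0.8, -0.2, -0.7]
grip_width: 0.505
finger_force: 0.0
```

```bash
python3 -c "
from h import *
s=r.sense();print(s['time_s'],s['tool_pos'],s['eef_rot'],s['grip_width'],shift(lid(.63)+[0,0,.06]))"
```

```text
0.725 [0.34382107 0.26968316 0.30107656] [3.14079795e+00 3.03722457e-04 2.23226432e+00] 0.5049240955539324 (array([-0.5401, -0.1303,  0.0006]), np.float64(0.829))
```

move_arm --targets '[-0.058,-0.014,0,0.1,-0.116,-0.028,0,0.2,-0.174,-0.042,0,0.3,-0.232,-0.056,0,0.4,-0.29,-0.07,0,0.5]'

```text
time_s: 1.35
tool_pos: [0.4673, -0.0021, 0.3003]
eef_rot: [3.142, -0.0, 1.731]
wrist_force: [0.3, 0.3, 0.5]
grip_width: 0.004
finger_force: 0.0
```

```bash
python3 -c "
from h import *
print(shift(lid(.63)+[0,0,.06]))"
```

```text
(array([-0.2483,  0.0668, -0.0004]), np.float64(0.328))
```

move_arm --targets '[-0.055,0.015,0,0.08,-0.11,0.03,0,0.16,-0.165,0.044,0,0.24,-0.22,0.059,0,0.328,-0.248,0.067,0,0.328]'

```text
time_s: 1.98
tool_pos: [0.5741, -0.2368, 0.299]
eef_rot: [-3.14, -0.0, 1.404]
wrist_force: [0.5, 0.1, 0.5]
grip_width: 0.003
finger_force: 0.0
```

```bash
python3 - <<'E'
from h import *
for th in(.6,.5,.4,.3,.2,.1,.05,0,-.014): print(th,*shift(lid(th)))
cv2.imwrite("pics/side1.png",cv2.resize(eyes.grab_frame("side")[60:300,240:480],(560,560)))
E
```

```text
0.6 [ 0.     -0.0043  0.0622] 0.001
0.5 [ 0.0001 -0.0139  0.0751] 0.001
0.4 [ 0.0001 -0.0221  0.0889] 0.001
0.3 [ 1.000e-04 -2.880e-02  1.034e-01] 0.001
0.2 [ 1.000e-04 -3.410e-02  1.186e-01] 0.001
0.1 [ 1.000e-04 -3.790e-02  1.342e-01] 0.001
0.05 [ 1.000e-04 -3.920e-02  1.421e-01] 0.001
0 [ 1.000e-04 -4.010e-02  1.501e-01] 0.001
-0.014 [ 1.000e-04 -4.020e-02  1.523e-01] 0.001
```

View pics/side1.png

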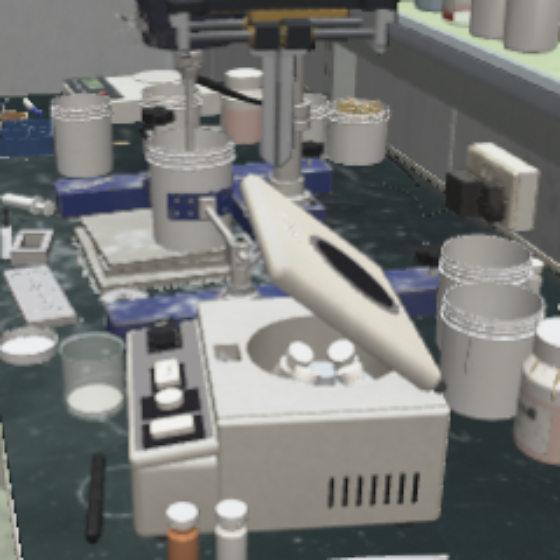

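The crop shows the lid still open with its front edge near (255,200), and the gripper body at the top around (280,20). I'll check that the TCP projects where the fingers appear.

```bash
python3 - <<'E'
from h import *
s=r.sense();p=s["tool_pos"]; q=proj("side",[p,p+[0,0,.1],p+[0,0,.2]]);print(q,(q-[240,60])*560/240)
cv2.imwrite("pics/full1.png",np.vstack([eyes.grab_frame("side")[:240],eyes.grab_frame("top")[40:290]]))
E
```

```text
[[359.96137222 130.18809466]
 [360.79803073  78.46003035]
 [361.62603501  22.12273994]] [[279.90986851 163.77222088]
 [281.8620717   43.07340416]
 [283.79408168 -88.38027347]]
```

View pics/full1.png

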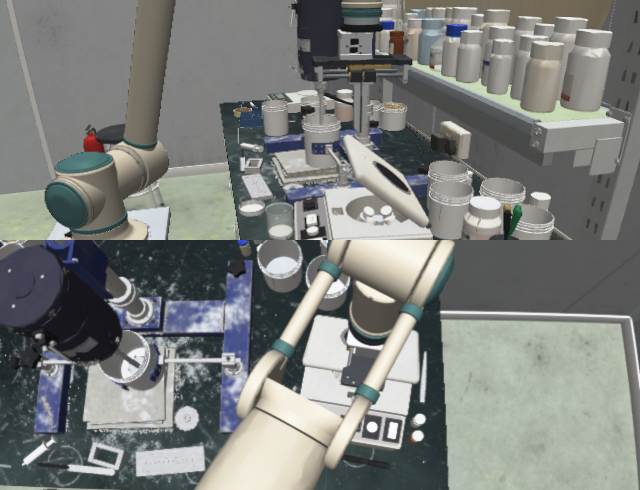

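The grey finger column ends at about (360,130), matching the TCP projection. Next I push the lid down along its arc.

move_arm --targets '[0,-0.004,0.04,0,0,-0.012,0.065,0,0,-0.02,0.083,0,0,-0.026,0.097,0,0,-0.031,0.11,0]'

```text
time_s: 2.75
tool_pos: [0.5425, -0.2275, 0.1908]
eef_rot: [3.141, -0.001, 1.408]
wrist_force: [-0.7, 1.5, 4.4]
grip_width: 0.006
finger_force: 1.8
```

```bash
python3 - <<'E'
from h import *
s=r.sense();print(s["tool_pos"],s["wrist_force"])
for th in(.2,.1,.05,0,-.014): print(th,*shift(lid(th)))
E
```

```text
[ 0.54247489 -0.22749174  0.19075878] [-0.67174652  1.54667317  4.3502996 ]
0.2 [-0.0039 -0.0016  0.0102] 0.005
0.1 [-0.0039 -0.0054  0.0258] 0.005
0.05 [-0.0039 -0.0067  0.0338] 0.005
0 [-0.0039 -0.0076  0.0418] 0.005
-0.014 [-0.0039 -0.0078  0.044 ] 0.005
```

move_arm --targets '[0,-0.003,0.012,0,0,-0.005,0.023,0,0,-0.006,0.032,0,0,-0.007,0.039,0,0,-0.007,0.044,0]'

```text
time_s: 3.38
tool_pos: [0.5356, -0.2276, 0.1464]
eef_rot: [-3.141, -0.0, 1.407]
wrist_force: [-5.2, 4.5, 28.2]
grip_width: 0.006
finger_force: 14.5
```

move_arm --targets '[0,0,-0.01,0,0,0,-0.02,0,0,0,-0.04,0,0,0,-0.055,0,0,0,-0.055,0]'

```text
time_s: 4.0
tool_pos: [0.5371, -0.2284, 0.2028]
eef_rot: [3.139, 0.001, 1.407]
wrist_force: [-0.2, 0.2, -0.3]
grip_width: 0.005
finger_force: 0.0
```

```bash
python3 - <<'E'
from h import *
cv2.imwrite("pics/side2.png",cv2.resize(eyes.grab_frame("side")[100:300,260:460],(560,560)))
s=r.sense();print(s["tool_pos"],s["wrist_force"])
# on end: 15mm left of rocker pivot; rocker at b=.080 (off, tilted left end up)
print(shift(mach(-.0925,.095,.2)))
E
```

```text
[ 0.53640905 -0.22804049  0.20180094] [ 0.67507243  0.2554024  -0.18280982]
(array([ 0.0929, -0.0588,  0.0017]), np.float64(0.004))
```

View pics/side2.png

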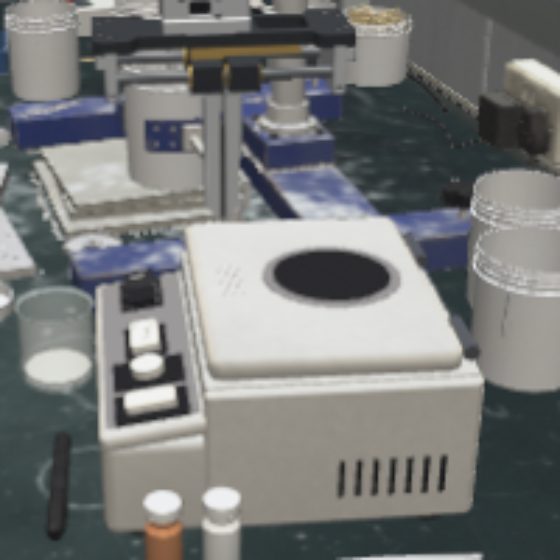

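The lid is flush and caught, with the fingers clear above it. Now to the rocker's left end.

move_arm --targets '[0.035,-0.022,0,0,0.07,-0.044,0,0,0.094,-0.059,0.015,0,0.094,-0.059,0.05,0,0.094,-0.059,0.075,0]'

```text
time_s: 4.68
tool_pos: [0.4921, -0.1245, 0.1247]
eef_rot: [-3.14, -0.0, 1.408]
wrist_force: [0.1, 0.2, -0.4]
grip_width: 0.003
finger_force: 0.0
```

```bash
python3 - <<'E'
from h import *
s=r.sense();print(s["tool_pos"],s["wrist_force"],shift(mach(-.0925,.095,.1)))
E
```

```text
[ 0.49205498 -0.12449819  0.1246828 ] [ 0.07441773  0.19599076 -0.40942832] (array([-0.002 ,  0.0019,  0.0247]), np.float64(0.005))
```

move_arm --targets '[-0.001,0.002,0.008,0,-0.001,0.002,0.014,0,-0.001,0.002,0.018,0,-0.001,0.002,0.021,0,-0.001,0.002,0.023,0]'

```text
time_s: 5.3
tool_pos: [0.496, -0.1271, 0.1079]
eef_rot: [3.138, 0.001, 1.407]
wrist_force: [-8.4, 3.8, 34.1]
grip_width: 0.003
finger_force: 17.5
```

move_arm --targets '[0,0,-0.015,0,0,0,-0.04,0,0,0,-0.08,0,0.0,0,-0.1,0,0,0,-0.1,0]'

```text
time_s: 5.92
tool_pos: [0.4964, -0.1275, 0.2053]
eef_rot: [3.137, 0.001, 1.407]
wrist_force: [-0.4, -0.1, -1.0]
grip_width: 0.006
finger_force: 0.0
```

```bash
python3 - <<'E'
from h import *
cv2.imwrite("pics/side3.png",cv2.resize(eyes.grab_frame("side")[185:265,280:380],(800,600),interpolation=2))
s=r.sense();print(s["tool_pos"],s["wrist_force"],shift(mach(-.0925,-.095,.2)))
E
```

```text
[ 0.49543431 -0.12709752  0.20387584] [ 0.16673052  0.72374611 -0.09540422] (array([-0.19  , -0.0026,  0.004 ]), np.float64(0.004))
```

View pics/side3.png

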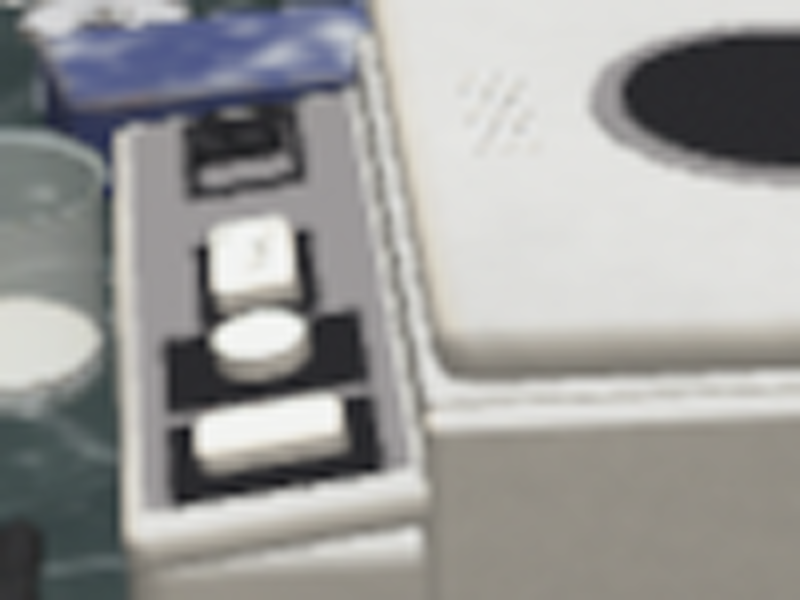

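The rocker's right end is now raised, with its lit face at about (245,170) in the crop, so the mains is on and the lid is shut. Next is the oblong key.

move_arm --targets '[-0.05,0,0,0,-0.1,-0.001,0,0,-0.15,-0.002,0,0,-0.19,-0.003,0.02,0,-0.19,-0.003,0.06,0]'

```text
time_s: 6.6
tool_pos: [0.461, -0.3174, 0.1424]
eef_rot: [3.14, 0.002, 1.403]
wrist_force: [1.5, -0.1, -0.6]
grip_width: 0.004
finger_force: 0.0
```

```bash
python3 - <<'E'
from h import *
s=r.sense();print(s["tool_pos"],s["wrist_force"],shift([.4612,-.3133,.1086]))
E
```

```text
[ 0.4609977  -0.3173876   0.14240855] [ 1.50863627 -0.1326567  -0.5846595 ] (array([ 0.0041, -0.0005,  0.0338]), np.float64(0.0))
```

move_arm --targets '[0.003,0,0.015,0,0.003,0,0.028,0,0.003,0,0.033,0,0.003,0,0.036,0,0.003,0,0.036,0]'

```text
time_s: 7.22
tool_pos: [0.4619, -0.3101, 0.1082]
eef_rot: [3.141, -0.0, 1.407]
wrist_force: [-1.6, 2.1, 3.9]
grip_width: 0.005
finger_force: 1.5
```

move_arm --targets '[0,0,0.001,0,0,0,0.002,0,0,0,0.003,0,0,0,0.003,0,0,0,0.003,0]'

```text
time_s: 7.85
tool_pos: [0.4622, -0.3105, 0.106]
eef_rot: [3.14, -0.0, 1.407]
wrist_force: [-0.0, 5.1, 11.1]
grip_width: 0.004
finger_force: 5.3
```

move_arm --targets '[0,0,0.001,0,0,0,0.0015,0,0,0,0.0015,0,0,0,0.0015,0,0,0,0.0015,0]'

```text
time_s: 8.48
tool_pos: [0.4622, -0.3105, 0.1058]
eef_rot: [3.139, 0.0, 1.407]
wrist_force: [-2.7, 5.8, 18.0]
grip_width: 0.007
finger_force: 8.9
```

```bash
python3 - <<'E'
from h import *
a=eyes.grab_frame("side")[185:265,280:380];b=eyes.grab_frame("top")[190:270,290:410]
cv2.imwrite("pics/f.png",np.hstack([cv2.resize(a,(400,320),interpolation=2),cv2.resize(b,(400,320),interpolation=2)]))
s=r.sense();print(s["tool_pos"],s["wrist_force"])
E
```

```text
[ 0.4621983  -0.3105129   0.10583281] [-1.98712964  6.59019219 17.74028651]
```

View pics/f.png

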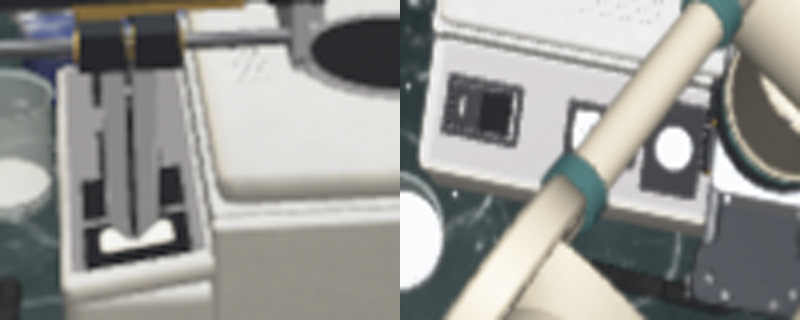

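The fingertips rest on the oblong key at about (137,235) in the left half, and it is sunk and bottomed: 7 N more moved it only 0.2 mm. The round key is clear, and the lid is shut.

```bash
python3 -c "
from h import *
print(workorder.finish_job())"
```

```text
the job is handed in; nothing more can be done
None
```

I handed the job in with the lid caught shut, the mains rocker on and the fingers holding the oblong short-spin key fully down at about 18 N; the round key was not touched, and the hand-in returned no verdict.

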